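# Close the soup pot on the bento packing table

### The arm

A 7-joint arm with a two-finger parallel gripper is mounted at the origin on the work surface. World frame = base frame: x ahead of the robot, y to its left, z up, the work surface at z = 0. Lengths are in m, angles in rad, forces in N, time in s.
With the tool pointing down it reaches from about 0.425 to 0.925 m from the base axis. Payload 6.8 kg.
Tool frame: the origin (TCP) lies on the centre line of the jaws, within the pads' length; the fingertips stand 17 mm ahead of it and the grasp point (between the pads) lies 2 mm behind it; z points along the fingers, x is the direction in which the jaws open and shut, and the axes are right-handed (so a half turn about z gives the same grasp; the last joint's range is limited). The gripper opens to 85 mm and grips with 20 to 120 N. Pads are 22 mm wide; open, the fingers measure 114 mm over their backs; the gripper's body (76 mm by 85 mm) begins 54 mm behind the grasp point. The pads swing forward as they close: fully open they stand 13 mm farther back than shut.
Start: joints at [-1.36, 0.477, 0.022, 1.555, -0.011, 1.109, -0.083], TCP at [0.212, 0.641, 0.248] pointing down, gripper open.
Joint ranges: [-2.96, 2.96], [-0.34, 2.1], [-1.41, 1.46], [0.24, 2.44], [-1.37, 4.51], [0.17, 1.92], [-2.96, 2.96]. Speed limits (rad/s): [2.39, 2.39, 3.14, 3.14, 3.14, 3.14, 3.14].

### API

Orientations are given as a rotation vector (axis times angle).
In Python, from bench import r gives the robot as it stands.
- The arm moves only by the tool arm_command, never from a script. Its argument "increments" is a list of rows, each a list of 3 entries, a list of its own where there are three numbers: the shift along the world's x, y, z in m, then the turn, a rotation vector about the world's x, y, z in rad, then the opening in per cent of the stroke, from 0 (shut) to 100 (fully open). A call has 1 to 10 rows; each row is the pose to reach, as a shift and turn from the pose commanded when the call began; what a row does not reach only later rows make up. A row lasts 1/10 s, in which the tool goes at most 50 mm and 8.59 degrees, less where a joint would pass 70% of its speed; a pose out of reach is approached as far as the arm can. A call with a gripper value outside its range is refused whole. The fingers move at their own pace and stop on an object; "newtons" is the grip in N (left out, the last holds). Time passes only in rows, so rows that repeat a pose let the fingers close. It gives the time, the measured TCP pose, the force and the opening at its end, in the units of the state.
- r.get_obs(): the state, without advancing time (a new reading comes with each control period).
- r.grab_frame(name): name is "scene" or "top"; returns the picture (384x512x3 uint8, blue, green, red); there is no depth.
- r.camera_model(name): a dict with "camera_matrix" (3x3 intrinsics, pixels), "camera_from_world" (4x4, takes a point from world to camera coordinates). Camera axes: x right, y down, z forward; pixel columns grow to the right and rows downward; lengths in m; the calibration is good to about 2 mm. A picture is of the moment at which its call begins. camera_model takes no time and is no camera call.
- r.hand_in(): hands the job in, once; it reports no verdict.
The state is a dict: "clock": time; "joints": joint angles; "qvel": joint speeds; "tau": joint torques, N m; "tcp_pos": TCP position; "orientation": TCP orientation; "contact_force": force on the tool from outside, world axes, zero at the start; "moment": the same for the moment, N m; "grip_width": finger opening in m.
Only numpy, scipy, OpenCV 4.12 (cv2) and the standard library are available. Lean on these libraries where they do the work, as an engineer would, in place of code of your own. Each camera call takes 0.05 s, during which the arm holds its last target. There are 200 camera calls.

### The job

The black stopper on the shorter of the two steel soup pots is only perched on the rim, its lugs out of line with the notches. Without lifting it off, turn it backward (anticlockwise seen from above) until its lugs line up with the nearest notches, let it drop fully in, then screw it forward (clockwise) until it stops, and let go. Leave the taller, already closed pot untouched.

Things in the scene. Friction and masses are not known exactly. Their poses are not given: they have to be found in the camera images.
- pot: The shorter, open steel soup pot, fixed upright on the table: diameter 116 mm, rim 107 high. Origin: centre of its underside; z up its axis; +y points to a notch. A lug dropped through a notch turns only clockwise (from above) under the rim, to a stop about 73 degrees on; a block just behind each notch bars turning further anticlockwise. Closed: at least 50 degrees forward of the notch.
- pot_mouth (a point): Centre of that pot's mouth, level with the rim's top, 107 mm above the table; axes as the pot's. Flat rim: inner diameter 62, 6 thick, neck outer diameter 94, with three notches 120 degrees apart, one towards +y, each passing a lug with about 12 degrees to spare either side. With lugs over notches the stopper goes down 18 to its seat; lugs clear the rim's underside once 11 down.
- stopper_grip (a point): Loose black stopper on that pot: plug diameter 54, 32 tall, 3 lugs (10 wide, to radius 40), bar on top 14 thick, 50 long, 42 tall. Point: on its axis in the bar, 26 above plug top, 16 below bar top; 49 above rim at start, 31 when seated. z up, y along the bar to a lug, x across it. Starts with y 38 to 65 degrees clockwise of the pot's y; 4 mm play; 0.1 to 0.2 kg; falls in if released over notches.
- closed_pot: The taller steel soup pot, same diameter, rim 142 mm high, with a like stopper already screwed home (top of its bar 189 above the table); fixed to the table. Origin: centre of its underside. To be left alone.

How it is judged:
On the way, in this order (a step that is already met when the one before it is completed fails the run):
1. the stopper is turned back until its lugs meet the notches and it has dropped at least 7 mm into the mouth there (z of stopper_grip in the frame of pot below 0.149 m and angle between the y axis of stopper_grip and the y axis of pot, either way round below 0.45 rad and horizontal distance between stopper_grip and pot below 0.012 m), for 0.1 s.
2. it is then screwed forward at least 50 degrees, lugs under the rim (z of stopper_grip in the frame of pot below 0.148 m and angle between the y axis of stopper_grip and the y axis of pot, either way round above 0.87 rad and horizontal distance between stopper_grip and pot below 0.012 m), for 0.1 s.
At the end, for the whole second after the job is handed in: The stopper sits on its seat in the shorter pot (grip point within 6 mm of its seated height, within 10 mm of the pot's axis, upright within 8 degrees), turned at least 50 degrees forward of the notches (z of stopper_grip in the frame of pot below 0.144 m and angle between the y axis of stopper_grip and the y axis of pot, either way round above 0.87 rad and horizontal distance between stopper_grip and pot below 0.01 m and angle between stopper_grip's own z axis and vertical below 0.15 rad); the robot touches nothing.
It fails at once if the stopper is lifted off the mouth (more than 20 mm above its start) (z of stopper_grip in the frame of pot above 0.176 m).
It fails at once if the closed pot is touched by the robot (contact force between any of the fingers, the arm and closed_pot above 2 N).
It also fails if it takes over 35 s, if anything falls off the work surface, if the arm or the gripper's body presses on something with over 40 N, if the wrist force passes 120 N, or if a joint passes its speed limit or range.

## Working session

There is one attempt and no reset: what is moved stays moved. The work goes in short steps, Python scripts to look and compute and a tool call to move; the robot and the scene stay as the last step left them, time stands still between calls to the robot, and variables do not carry over. Pictures are saved under pics/ and viewed, about 8 in all and at most 12, crops included, and the job is handed in when it is done.

Besides the shell and the picture viewer there is one more tool, called after "Call:" as name([rows], argument=value, ...), one row to a line, values as JSON. arm_command: Moves the arm, as the interface text tells. Its arguments: {"type":"object","properties":{"increments":{"type":"array","items":{"type":"array"}},"newtons":{"type":"number"}},"required":["increments"]}

```bash
mkdir -p pics
python3 - <<'E'
from bench import r
import cv2,numpy as np
for n in("scene","top"):
    cv2.imwrite(f"pics/{n}0.png",r.grab_frame(n)); m=r.camera_model(n); print(n,np.round(m["camera_matrix"],1).tolist(),np.round(m["camera_from_world"],3).tolist())
print(r.get_obs())
E
```

```text
scene [[496.1, 0.0, 249.4], [0.0, 496.1, 187.1], [0.0, 0.0, 1.0]] [[-0.446, 0.895, -0.022, 0.241], [0.498, 0.227, -0.837, -0.18], [-0.744, -0.385, -0.547, 1.454], [0.0, 0.0, 0.0, 1.0]]
top [[420.4, 0.0, 256.0], [0.0, 420.4, 193.9], [0.0, 0.0, 1.0]] [[0.009, -1.0, 0.015, -0.015], [-0.989, -0.012, -0.149, 0.534], [0.149, -0.013, -0.989, 0.873], [0.0, 0.0, 0.0, 1.0]]
{'clock': 0.1, 'joints': array([-1.36008826,  0.47772542,  0.02231954,  1.55632755, -0.01149838,
        1.10930698, -0.08313011]), 'qvel': array([-8.15581889e-05, -3.54218820e-04, -1.75583650e-03, -3.14172714e-03,
       -9.92112029e-04,  7.83009202e-05, -5.16780372e-04]), 'tau': array([ 4.01996600e-03, -5.97760713e+01,  1.61338516e+00, -2.81956816e+01,
        1.28151564e-02,  5.07508477e-03,  1.63616789e-05]), 'tcp_pos': array([0.21140733, 0.64051597, 0.24742769]), 'orientation': array([ 2.54502715e+00,  1.84006950e+00, -1.98031423e-03]), 'contact_force': array([-0.50068645,  0.16300115, -1.11821879]), 'moment': array([-0.016924  ,  0.03246267, -0.002817  ]), 'grip_width': 0.08566572219038947}
```

View pics/top0.png

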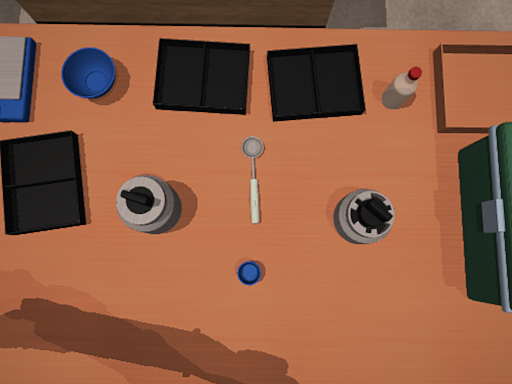

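View pics/scene0.png

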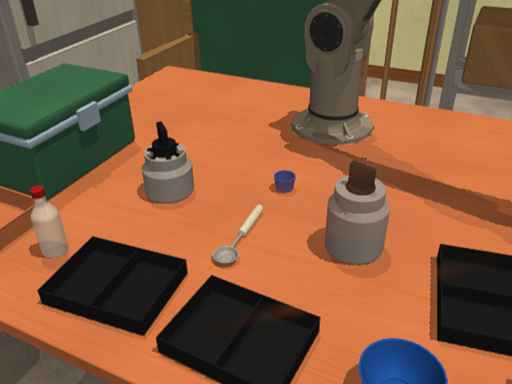

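The top view shows the open pot at about (367,213) with its lugs showing, and the closed pot at (147,203). The scene view shows the open pot at (168,170) and the closed one at (357,215). Next I'll zoom in on the open pot.

Run:
```python
import cv2,numpy as np
a=cv2.imread("pics/top0.png")[175:250,325:405]; b=cv2.imread("pics/scene0.png")[115:205,130:205]
a=cv2.convertScaleAbs(cv2.resize(a,(400*1,375),interpolation=cv2.INTER_CUBIC),alpha=1.5,beta=10)
b=cv2.convertScaleAbs(cv2.resize(b,(312,375),interpolation=cv2.INTER_CUBIC),alpha=1.5,beta=10)
cv2.imwrite("pics/c0.png",np.hstack([a,b]))
```

```text
(no output)
```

View pics/c0.png

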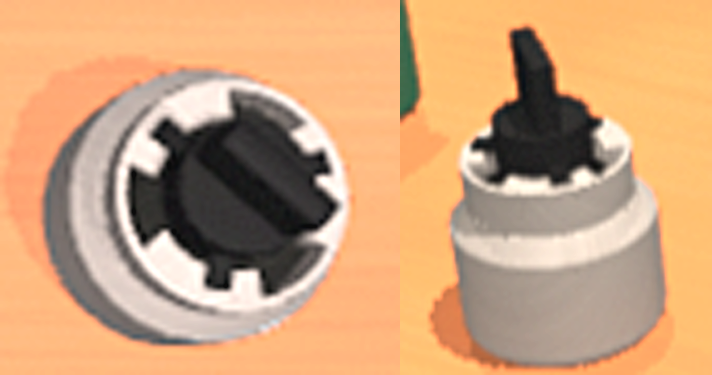

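```bash
cat > h.py <<'E'
from bench import r
import cv2,numpy as np
from scipy.optimize import least_squares
def cast(n,px,z):
    m=r.camera_model(n);K=m["camera_matrix"];T=np.array(m["camera_from_world"]);R,t=T[:3,:3],T[:3,3]
    c=-R.T@t; d=(np.c_[np.atleast_2d(px),np.ones(len(np.atleast_2d(px)))]@np.linalg.inv(K).T)@R
    return c+d*((z-c[2])/d[:,2])[:,None]
def proj(n,P):
    m=r.camera_model(n);T=np.array(m["camera_from_world"]);q=(np.atleast_2d(P)@T[:3,:3].T+T[:3,3])@np.array(m["camera_matrix"]).T
    return q[:,:2]/q[:,2:]
def circ(p,R): return least_squares(lambda c:np.hypot(*(p[:,:2]-c).T)-R,p[:,:2].mean(0),loss="soft_l1",f_scale=.001)
E
python3 - <<'E'
from h import *
im=cv2.imread("pics/top0.png"); 
w=np.zeros(im.shape[:2],np.uint8); hsv=cv2.cvtColor(im,cv2.COLOR_BGR2HSV)
w[175:250,325:405]=((hsv[...,2]>135)&(hsv[...,1]<60))[175:250,325:405]
cs,_=cv2.findContours(w,cv2.RETR_EXTERNAL,cv2.CHAIN_APPROX_NONE)
c=np.vstack(cs)[:,0].astype(float); h=cv2.convexHull(c.astype(np.float32))[:,0]
p=cast("top",h,.107)
for R in(.047,):
    s=circ(p,R); print("centre",s.x,"res mm",np.round(s.fun*1e3,1))
ctr=np.array([*s.x,.107])
pts=np.array([[265,105],[148,205],[295,268]])/5+[325,175]-.5+.1
for nm,q,z in(("notch",pts,.107),("lug",np.array([[165,132],[320,160],[218,275]])/5+[324.6,174.6],.112)):
    d=cast("top",q,z)-ctr; print(nm,np.round(np.hypot(d[:,0],d[:,1])*1e3,1),np.round(np.degrees(np.arctan2(d[:,1],d[:,0]))%120,1),np.round(np.degrees(np.arctan2(d[:,1],d[:,0])),1))
g=cv2.cvtColor(im,cv2.COLOR_BGR2GRAY)
a=np.radians(np.arange(0,360,4))
for rr in(.036,.039):
    q=proj("top",ctr+np.c_[rr*np.cos(a),rr*np.sin(a),0*a]).astype(np.float32)
    print(rr,cv2.remap(g,q[:,:1],q[:,1:],cv2.INTER_LINEAR).ravel().tolist())
print("pot px",proj("top",ctr))
# bar top quad in top view, by eye
q=np.array([[232,125],[202,152],[300,228],[338,205]])/5+[324.6,174.6]
d=cast("top",q,.107+.065); print("bar",np.round(d,4).tolist())
# closed pot
q=[[140,197]]; print("closed",cast("top",q,.165))
E
```

```text
centre [ 0.48020476 -0.23541752] res mm [ 3.8  1.4  0.2 -0.   2.   2.3  4.7  5.1  6.4  8.7 10.9 11.8 12.  12.5
  3.1  4.3  5.   6.8  6.1  5.3  5.1  5.1]
notch [46.6 29.9 36.6] [ 96.4  86.9 111.1] [ -23.6   86.9 -128.9]
lug [38.5 43.3 26.7] [37.6 57.4 51.5] [ 37.6 -62.6 171.5]
0.036 [62, 71, 86, 106, 120, 124, 99, 31, 20, 21, 14, 118, 163, 159, 161, 155, 89, 25, 20, 19, 19, 17, 13, 4, 37, 45, 50, 86, 80, 129, 160, 162, 163, 164, 161, 161, 160, 164, 163, 163, 162, 160, 163, 168, 164, 161, 154, 153, 158, 159, 153, 91, 17, 24, 32, 33, 36, 38, 41, 36, 35, 37, 64, 102, 75, 2, 21, 30, 30, 30, 27, 25, 23, 22, 21, 23, 24, 24, 25, 25, 26, 26, 25, 27, 22, 21, 21, 16, 19, 43]
0.039 [141, 138, 143, 151, 155, 161, 136, 64, 17, 16, 10, 99, 162, 160, 159, 160, 86, 12, 58, 83, 80, 109, 131, 144, 152, 163, 145, 160, 153, 160, 144, 138, 138, 133, 121, 120, 124, 118, 117, 115, 122, 124, 126, 118, 139, 154, 157, 160, 157, 157, 163, 140, 124, 85, 96, 80, 64, 48, 51, 55, 58, 57, 51, 114, 138, 55, 17, 28, 28, 26, 18, 38, 39, 22, 27, 25, 24, 20, 22, 21, 23, 25, 25, 25, 26, 27, 26, 24, 64, 128]
pot px [[369.05836795 216.57695546]]
bar [[0.5055, -0.2215, 0.172], [0.4952, -0.21, 0.172], [0.4674, -0.2455, 0.172], [0.476, -0.26, 0.172]]
closed [[0.5063556  0.20838474 0.165     ]]
```

Run:
```python
from h import *
im=cv2.imread("pics/top0.png"); g=cv2.cvtColor(im,cv2.COLOR_BGR2GRAY)
c0=cast("top",[[372.2,213.0]],.107)[0]; print("eye",c0)
w=np.zeros_like(g); w[175:250,325:405]=(g>148)[175:250,325:405]&(im[...,0].astype(int)>130)[175:250,325:405]
ys,xs=np.nonzero(w); p=cast("top",np.c_[xs,ys],.107)
# outer edge along rays from c0: last bright sample within 41..52 mm
best=c0[:2]
for it in range(4):
    E=[]
    for a in np.radians(np.arange(0,360,5)):
        rs=np.arange(.036,.056,.0005)
        q=proj("top",np.c_[best[0]+rs*np.cos(a),best[1]+rs*np.sin(a),0*rs+.107]).astype(np.float32)
        b=cv2.remap(g,q[:,:1],q[:,1:],cv2.INTER_LINEAR).ravel().astype(float)
        k=np.argmin(np.diff(b[::2])) ; E.append([best[0]+rs[2*k+1]*np.cos(a),best[1]+rs[2*k+1]*np.sin(a)]) if np.diff(b[::2])[k]<-8 else 0
    E=np.array(E); s=least_squares(lambda c:np.hypot(*(E-c).T)-.047,best,loss="cauchy",f_scale=.001); best=s.x
print("rim",best,len(E),np.median(abs(np.hypot(*(E-best).T)-.047)))
N=cast("top",np.array([[265,105],[148,205],[295,268]])/5+[324.6,174.6],.107)
L=cast("top",np.array([[165,132],[320,160],[218,275]])/5+[324.6,174.6],.112)
print("lug centroid",L.mean(0),"notch centroid",N.mean(0))
for nm,d,c in(("n",N,best),("l",L,L.mean(0)[:2])):
    d=d[:,:2]-c; print(nm,np.hypot(*d.T)*1e3,np.degrees(np.arctan2(d[:,1],d[:,0])))
a=np.radians(np.arange(-180,180,4))
for rr in(.036,.039):
    q=proj("top",np.c_[best[0]+rr*np.cos(a),best[1]+rr*np.sin(a),0*a+.107]).astype(np.float32)
    b=cv2.remap(g,q[:,:1],q[:,1:],cv2.INTER_LINEAR).ravel(); print(rr,[(int(round(np.degrees(x))),int(v)) for x,v in zip(a,b) if v<100])
```

```text
eye [ 0.48747722 -0.24196943  0.107     ]
rim [ 0.48657668 -0.23924671] 66 0.0005332519152554255
lug centroid [ 0.48823364 -0.23908977  0.112     ] notch centroid [ 0.4873291  -0.24116306  0.107     ]
n [39.23336026 33.99103249 38.29431813] [ -22.16540072   98.00660998 -140.01640182]
l [35.29025796 36.76293831 35.28403453] [ 50.34260159 -71.05906933 167.55581867]
0.036 [(-160, 27), (-156, 26), (-152, 27), (-148, 26), (-144, 24), (-140, 28), (-136, 27), (-132, 30), (-128, 36), (-124, 59), (-112, 42), (-108, 21), (-104, 27), (-100, 28), (-96, 26), (-92, 19), (-88, 23), (-84, 93), (-76, 43), (-72, 23), (-68, 23), (-64, 40), (-44, 93), (-40, 61), (-36, 60), (-32, 57), (-28, 63), (-24, 60), (-20, 46), (-16, 42), (-12, 48), (-8, 40), (-4, 42), (40, 35), (44, 18), (48, 17), (52, 26), (76, 87), (80, 19), (84, 24), (88, 25), (92, 27), (96, 28), (100, 26), (104, 27), (108, 28), (112, 29), (116, 25), (164, 19), (168, 21), (172, 20), (176, 26)]
0.039 [(-164, 77), (-160, 14), (-156, 26), (-152, 33), (-148, 37), (-144, 44), (-140, 51), (-136, 53), (-132, 56), (-128, 56), (-124, 53), (-120, 90), (-108, 98), (-104, 35), (-100, 19), (-96, 17), (-92, 35), (-76, 31), (-72, 15), (-68, 12), (-64, 63), (-44, 73), (-40, 65), (-36, 66), (-32, 68), (-28, 69), (-24, 66), (-20, 65), (-16, 67), (-12, 68), (-8, 63), (-4, 55), (40, 47), (44, 25), (48, 36), (52, 49), (76, 59), (80, 15), (84, 17), (88, 19), (92, 20), (96, 21), (100, 20), (104, 20), (108, 21), (112, 21), (116, 14), (120, 78), (164, 86), (168, 84)]
```

Measured in the top view: pot centre about (0.487, -0.240), notches at 97 deg and lugs (and bar) at about 49 deg. The lugs are therefore 48 deg clockwise of the notch, inside the stated range. I'll travel high, clear of the closed pot.

Call:
arm_command([
  [[0.03,-0.032,0.02],[0,0,-0.08],100],
  [[0.06,-0.064,0.04],[0,0,-0.16],100],
  [[0.09,-0.096,0.06],[0,0,-0.24],100],
  [[0.12,-0.128,0.075],[0,0,-0.32],100],
  [[0.15,-0.16,0.09],[0,0,-0.4],100],
  [[0.18,-0.192,0.09],[0,0,-0.48],100],
  [[0.21,-0.224,0.09],[0,0,-0.56],100],
  [[0.24,-0.256,0.09],[0,0,-0.64],100],
  [[0.27,-0.288,0.09],[0,0,-0.72],100],
  [[0.3,-0.32,0.09],[0,0,-0.8],100],
])

```text
clock: 1.1
tcp_pos: [0.5123, 0.3194, 0.3381]
orientation: [3.063, 0.699, -0.001]
contact_force: [0.2, 0.3, 0.3]
grip_width: 0.0857
```

Call:
arm_command([
  [[0,-0.045,0],[0,0,-0.1],100],
  [[0,-0.093,0],[0,0,-0.2],100],
  [[0,-0.142,0],[0,0,-0.3],100],
  [[0,-0.19,0],[0,0,-0.4],100],
  [[0,-0.239,0],[0,0,-0.5],100],
  [[0,-0.288,0],[0,0,-0.6],100],
  [[-0.005,-0.337,0],[0,0,-0.7],100],
  [[-0.01,-0.386,0],[0,0,-0.8],100],
  [[-0.015,-0.434,0],[0,0,-0.9],100],
  [[-0.02,-0.482,0],[0,0,-1.0],100],
])

```text
clock: 2.1
tcp_pos: [0.4907, -0.1627, 0.3383]
orientation: [-3.022, 0.856, -0.0]
contact_force: [1.5, 0.3, 0.6]
grip_width: 0.0852
```

Call:
arm_command([
  [[-0.003,-0.045,0],[0,0,-0.08],100],
  [[-0.005,-0.077,-0.03],[0,0,-0.155],100],
  [[-0.005,-0.077,-0.07],[0,0,-0.155],100],
  [[-0.005,-0.077,-0.07],[0,0,-0.155],100],
  [[-0.005,-0.077,-0.07],[0,0,-0.155],100],
])

```text
clock: 2.6
tcp_pos: [0.4864, -0.2374, 0.2684]
orientation: [2.95, -1.081, -0.003]
contact_force: [0.8, -0.1, 0.6]
grip_width: 0.085
```

Run:
```python
from h import *
o=r.get_obs();print(o["clock"],o["tcp_pos"],o["orientation"],o["joints"],np.degrees(2*np.arctan2(o["orientation"][1],o["orientation"][0])))
for n in("scene","top"): cv2.imwrite(f"pics/{n}1.png",r.grab_frame(n))
a=cv2.imread("pics/top1.png")[140:290,300:440];b=cv2.imread("pics/scene1.png")[60:210,100:240]
cv2.imwrite("pics/c1.png",cv2.resize(np.hstack([a,b]),(784,420),interpolation=cv2.INTER_CUBIC))
```

```text
2.6 [ 0.48642153 -0.23738793  0.26837892] [ 2.94960323e+00 -1.08051415e+00 -2.93891126e-03] [-0.30580994  0.29516047  0.79569468  1.89094211 -0.24053598  1.05549456
 -0.11382591] -40.23811654578772
```

View pics/c1.png

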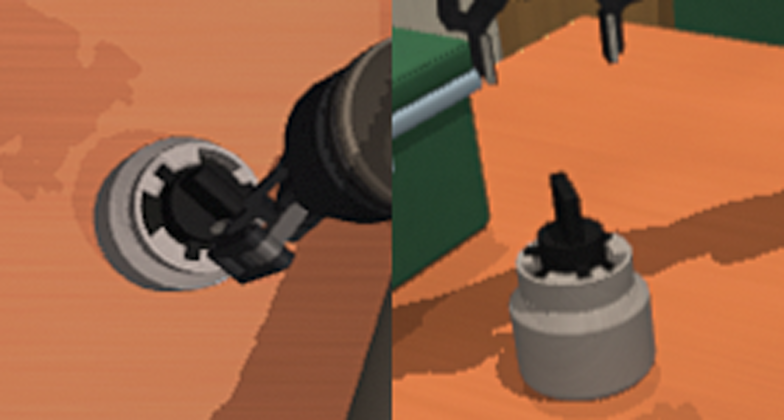

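Both views show the jaws straddling the bar, aligned across it at about 50 deg. I'll descend and grip.

Call:
arm_command([
  [[0.001,-0.002,-0.04],[0,0,0],100],
  [[0.001,-0.002,-0.08],[0,0,0],100],
  [[0.001,-0.002,-0.1],[0,0,0],60],
  [[0.001,-0.002,-0.112],[0,0,0],50],
  [[0.001,-0.002,-0.112],[0,0,0],35],
  [[0.001,-0.002,-0.112],[0,0,0],25],
  [[0.001,-0.002,-0.112],[0,0,0],15],
  [[0.001,-0.002,-0.112],[0,0,0],5],
  [[0.001,-0.002,-0.112],[0,0,0],0],
  [[0.001,-0.002,-0.112],[0,0,0],0],
], newtons=40)

```text
clock: 3.7
tcp_pos: [0.4886, -0.2404, 0.1579]
orientation: [-2.949, 1.082, -0.004]
contact_force: [-0.6, 0.7, 6.3]
grip_width: 0.0135
```

Run:
```python
from h import *
o=r.get_obs();print(o["clock"],o["tcp_pos"],o["contact_force"],o["moment"],o["grip_width"])
for n in("scene","top"): cv2.imwrite(f"pics/{n}2.png",r.grab_frame(n))
a=cv2.imread("pics/top2.png")[140:290,300:440];b=cv2.imread("pics/scene2.png")[60:210,100:240]
cv2.imwrite("pics/c2.png",cv2.resize(np.hstack([a,b]),(784,420),interpolation=cv2.INTER_CUBIC))
```

```text
3.7 [ 0.48860962 -0.24036517  0.15785172] [-0.59832268  0.66469219  6.33094046] [0.38821685 0.16763757 0.01304982] 0.013489517260771543
```

View pics/c2.png

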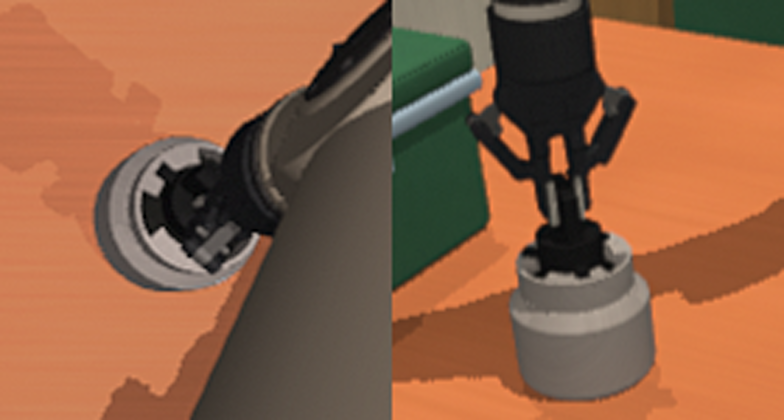

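Gripped: width 13.5 mm, with a light 6 N downward press. Turning back by about 48 deg.

Call:
arm_command([
  [[0,0,0],[0,0,0.12],0],
  [[0,0,0],[0,0,0.24],0],
  [[0,0,0],[0,0,0.36],0],
  [[0,0,0],[0,0,0.48],0],
  [[0,0,0],[0,0,0.6],0],
  [[0,0,0],[0,0,0.7],0],
  [[0,0,0],[0,0,0.78],0],
  [[0,0,0],[0,0,0.83],0],
  [[0,0,0],[0,0,0.83],0],
])

```text
clock: 4.7
tcp_pos: [0.4876, -0.2401, 0.1567]
orientation: [-3.135, -0.2, -0.001]
contact_force: [-0.1, 0.2, -1.4]
grip_width: 0.0139
```

Run:
```python
from h import *
o=r.get_obs();print(o["clock"],o["tcp_pos"],o["orientation"],np.degrees(2*np.arctan2(o["orientation"][1],o["orientation"][0])),o["contact_force"],o["moment"],o["grip_width"])
for n in("scene","top"): cv2.imwrite(f"pics/{n}3.png",r.grab_frame(n))
a=cv2.imread("pics/top3.png")[175:245,330:400];b=cv2.imread("pics/scene3.png")[115:185,135:205]
cv2.imwrite("pics/c3.png",cv2.convertScaleAbs(cv2.resize(np.hstack([a,b]),(784,392),interpolation=cv2.INTER_CUBIC),alpha=1.5,beta=10))
```

```text
4.7 [ 0.4875902  -0.24006811  0.15666116] [-3.13521718e+00 -1.99744578e-01 -9.24733519e-04] -352.7092294047123 [-0.12554694  0.17467719 -1.40187377] [-0.03527203 -0.04941401 -0.00785245] 0.013868010688331269
```

View pics/c3.png

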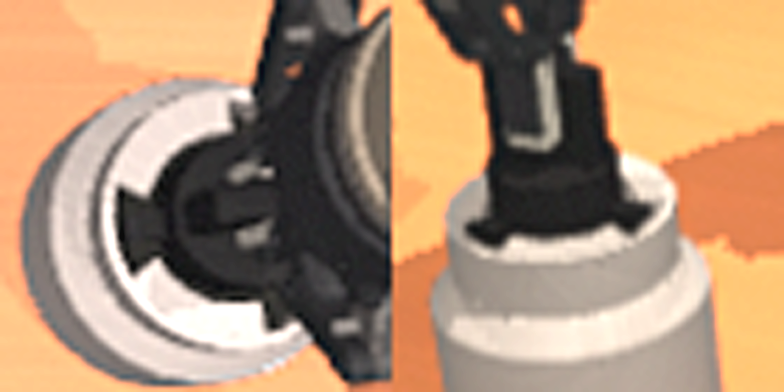

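The left notch (137,230) now has the lug centred in it. The vertical force has gone from +6 N to about the stopper's weight (-1.4 N), so it hangs over the notches. Lowering 18 mm.

Call:
arm_command([
  [[0,0,-0.004],[0,0,0],0],
  [[0,0,-0.008],[0,0,0],0],
  [[0,0,-0.012],[0,0,0],0],
  [[0,0,-0.016],[0,0,0],0],
  [[0,0,-0.018],[0,0,0],0],
  [[0,0,-0.018],[0,0,0],0],
  [[0,0,-0.018],[0,0,0],0],
])

```text
clock: 5.5
tcp_pos: [0.4875, -0.2402, 0.1399]
orientation: [-3.134, -0.198, -0.001]
contact_force: [-6.6, 3.3, 18.7]
grip_width: 0.0134
```

Run:
```python
from h import *
o=r.get_obs();print(o["clock"],o["tcp_pos"],o["orientation"],o["contact_force"],o["moment"],o["grip_width"])
```

```text
5.5 [ 0.48748384 -0.24016685  0.13985079] [-3.13410941e+00 -1.98097532e-01 -5.92333786e-04] [-6.63522729  3.2531113  18.74374661] [0.90889199 1.40099153 0.05827084] 0.013377683077666007
```

It went down 16.8 mm and then met 19 N, which suggests the seat. I'll open the jaws briefly so it settles, raise 1 mm, and regrip.

Call:
arm_command([
  [[0,0,0.001],[0,0,0],30],
  [[0,0,0.001],[0,0,0],30],
  [[0,0,0.001],[0,0,0],30],
  [[0,0,0.001],[0,0,0],30],
])

```text
clock: 5.9
tcp_pos: [0.4875, -0.24, 0.139]
orientation: [-3.135, -0.199, 0.001]
contact_force: [0.4, 0.7, -0.1]
grip_width: 0.0257
```

Run:
```python
from h import *
o=r.get_obs();print(o["clock"],o["tcp_pos"],o["orientation"],o["contact_force"],o["moment"],o["grip_width"])
for n in("scene","top"): cv2.imwrite(f"pics/{n}4.png",r.grab_frame(n))
a=cv2.imread("pics/top4.png")[175:245,330:400];b=cv2.imread("pics/scene4.png")[115:185,135:205]
cv2.imwrite("pics/c4.png",cv2.convertScaleAbs(cv2.resize(np.hstack([a,b]),(784,392),interpolation=cv2.INTER_CUBIC),alpha=1.5,beta=10))
```

```text
5.9 [ 0.48746469 -0.2399598   0.13900425] [-3.13522807e+00 -1.99283375e-01  6.74090422e-04] [ 0.3791195   0.73676223 -0.1488191 ] [ 0.02243408  0.04650646 -0.02670064] 0.025697927088507027
```

View pics/c4.png

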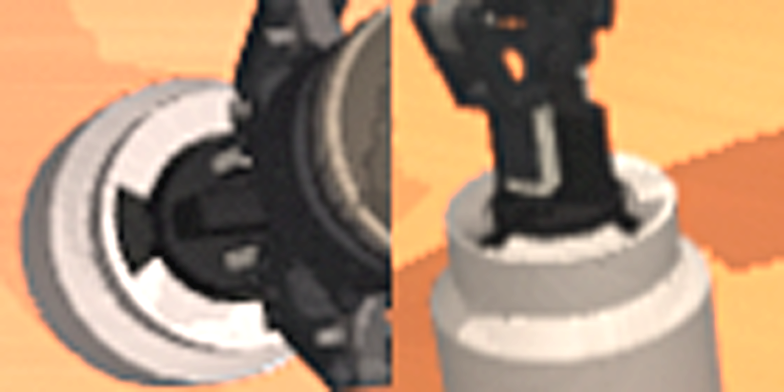

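The scene view shows the plug sunk almost level with the rim and the lugs gone down into the notches; contact force is about 0. Regripping and turning clockwise.

Call:
arm_command([
  [[0,0,0],[0,0,0],0],
  [[0,0,0],[0,0,0],0],
  [[0,0,0],[0,0,0],0],
  [[0,0,0],[0,0,-0.12],0],
  [[0,0,0],[0,0,-0.24],0],
  [[0,0,0],[0,0,-0.36],0],
  [[0,0,0],[0,0,-0.48],0],
  [[0,0,0],[0,0,-0.6],0],
  [[0,0,0],[0,0,-0.72],0],
  [[0,0,0],[0,0,-0.72],0],
])

```text
clock: 7.0
tcp_pos: [0.4877, -0.2399, 0.1393]
orientation: [3.004, -0.919, 0.0]
contact_force: [-0.0, -0.8, -0.3]
grip_width: 0.0132
```

Run:
```python
from h import *
o=r.get_obs();print(o["clock"],o["tcp_pos"],np.degrees(2*np.arctan2(o["orientation"][1],o["orientation"][0])),o["contact_force"],o["moment"],o["grip_width"])
```

```text
7.0 [ 0.48774129 -0.23993393  0.13927022] -34.01984948085935 [-0.01268657 -0.80617055 -0.32273187] [-0.07875532 -0.16352957 -0.00725101] 0.013196462715790936
```

Call:
arm_command([
  [[0,0,0],[0,0,-0.1],0],
  [[0,0,0],[0,0,-0.2],0],
  [[0,0,0],[0,0,-0.3],0],
  [[0,0,0],[0,0,-0.37],0],
  [[0,0,0],[0,0,-0.43],0],
  [[0,0,0],[0,0,-0.48],0],
  [[0,0,0],[0,0,-0.48],0],
])

```text
clock: 7.7
tcp_pos: [0.4877, -0.2399, 0.1392]
orientation: [2.702, -1.602, 0.0]
contact_force: [-0.1, 0.3, -0.2]
grip_width: 0.0137
```

Run:
```python
from h import *
o=r.get_obs();print(o["clock"],o["tcp_pos"],np.degrees(2*np.arctan2(o["orientation"][1],o["orientation"][0])),o["contact_force"],o["moment"],o["grip_width"])
```

```text
7.7 [ 0.48768213 -0.23990879  0.13924876] -61.32431575598971 [-0.12829137  0.27391409 -0.24637695] [-0.01353141 -0.09036473 -0.00616259] 0.013650138908207895
```

68.6 deg turned with no resistance yet, so I'll creep on to find the stop.

Call:
arm_command([
  [[0,0,0],[0,0,-0.03],0],
  [[0,0,0],[0,0,-0.06],0],
  [[0,0,0],[0,0,-0.09],0],
  [[0,0,0],[0,0,-0.12],0],
  [[0,0,0],[0,0,-0.12],0],
])

```text
clock: 8.2
tcp_pos: [0.4873, -0.2395, 0.1393]
orientation: [2.6, -1.763, -0.002]
contact_force: [-3.0, 3.0, 4.9]
grip_width: 0.0133
```

Run:
```python
from h import *
o=r.get_obs();print(o["clock"],o["tcp_pos"],np.degrees(2*np.arctan2(o["orientation"][1],o["orientation"][0])),o["contact_force"],o["moment"],o["grip_width"])
```

```text
8.2 [ 0.48729529 -0.23945164  0.13929215] -68.2606532187515 [-3.00137624  3.02925802  4.8665943 ] [0.6524012  0.55191708 1.24748345] 0.013319149871818379
```

The stop is reached: moment 1.25 N m, 75.5 deg forward. I'll ease off slightly, release, and back out straight up.

Call:
arm_command([
  [[0,0,0],[0,0,0.01],0],
  [[0,0,0],[0,0,0.01],60],
  [[0,0,0],[0,0,0.01],80],
  [[0,0,0],[0,0,0.01],80],
  [[0,0,0.01],[0,0,0.01],80],
  [[0,0,0.04],[0,0,0.01],80],
  [[0,0,0.08],[0,0,0.01],80],
  [[0,0,0.12],[0,0,0.01],80],
  [[0,0,0.16],[0,0,0.01],80],
  [[0,0,0.16],[0,0,0.01],80],
])

```text
clock: 9.2
tcp_pos: [0.4897, -0.2423, 0.3049]
orientation: [-2.604, 1.752, -0.014]
contact_force: [0.4, -0.5, -0.4]
grip_width: 0.0678
```

Call:
arm_command([
  [[-0.01,0.04,0.02],[0,0,0],80],
  [[-0.01,0.08,0.03],[0,0,0],80],
  [[-0.01,0.12,0.03],[0,0,0],80],
  [[-0.01,0.12,0.03],[0,0,0],80],
])

```text
clock: 9.6
tcp_pos: [0.4782, -0.114, 0.3292]
orientation: [-2.613, 1.739, 0.003]
contact_force: [0.1, 0.5, -0.2]
grip_width: 0.0686
```

Run:
```python
from h import *
o=r.get_obs();print(o["clock"],o["tcp_pos"],o["contact_force"],o["grip_width"])
for n in("scene","top"): cv2.imwrite(f"pics/{n}5.png",r.grab_frame(n))
a=cv2.imread("pics/top5.png")[175:245,330:400];b=cv2.imread("pics/scene5.png")[115:185,135:205]
cv2.imwrite("pics/c5.png",cv2.convertScaleAbs(cv2.resize(np.hstack([a,b]),(784,392),interpolation=cv2.INTER_CUBIC),alpha=1.5,beta=10))
```

```text
9.6 [ 0.47815859 -0.11404007  0.3291643 ] [ 0.06636492  0.46001065 -0.15866305] 0.06858295625311989
```

View pics/c5.png

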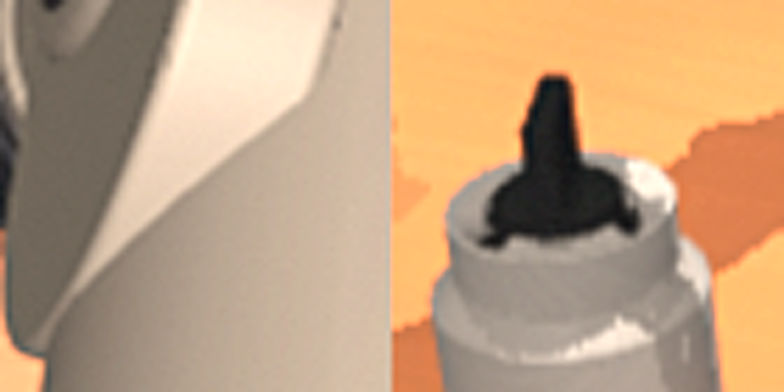

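The scene view shows the stopper sunk to its seat, upright, with the bar nearly end-on and the robot clear; the arm hides the pot in the top view. One check of the bar top at (555,75) in the crop, then hand in.

Run:
```python
from h import *
a=np.radians(22);u=np.array([np.cos(a),np.sin(a),0])*.025
for h in(.154,.172): print(h,proj("scene",[np.array([.4873,-.2395,h])+s*u for s in(-1,0,1)]).round(1).tolist())
print("seen",163/5.6+135,75/5.6+115)
r.hand_in()
```

```text
0.154 [[164.2, 127.4], [161.7, 132.4], [159.1, 137.7]]
0.172 [[163.3, 120.1], [160.7, 125.1], [158.1, 130.2]]
seen 164.10714285714286 128.39285714285714
the job is handed in; nothing more can be done
```

I closed the shorter pot as asked and handed the job in at about 9.7 s; no verdict was reported.

- **Turning back and dropping in:** I gripped the bar and turned the stopper about 48° anticlockwise until its lugs lined up with the notches. I lowered it about 17 mm, then opened the jaws briefly so it could settle.
- **Screwing home:** I regripped and turned it about 75° clockwise until the moment jumped to 1.25 N·m, close to the stated stop at 73°. I then released it and backed straight up and clear.

**Last checks:**
- **Seated:** in the scene camera the far end of the bar's top appeared at (164, 128). A seated stopper should appear at (164, 127) and an unseated one at (163, 120), so it is down.
- **Upright and clear:** the stopper looked upright. The tool read about 0.5 N and was 130 mm to the side.
- **Not confirmed from above:** the arm hid the pot in the top view, so the final angle rests on the gripper angle and the moment at the stop.
- **Closed pot:** I did not touch it; the arm only passed high over it.

No check failed or disagreed, except my first rim circle fit, which I redid before moving.

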